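# Tighten a display cover's wing nut and prove its tilt hinge with a push gauge

## Robot

A 6-joint arm with a two-finger parallel gripper is mounted at the origin on the work surface. World frame = base frame: x ahead of the robot, y to its left, z up, the work surface at z = 0. Lengths are in m, angles in rad, forces in N, time in s.
With the tool pointing down it reaches from about 0.35 to 0.975 m from the base axis. Payload 4.9 kg.
Tool frame: the origin (TCP) lies midway between the tips of the shut fingers; the grasp point (between the pads) lies 19 mm behind it; z points along the fingers, y is the direction in which the jaws open and shut (so a half turn about z gives the same grasp; the last joint's range is limited). The gripper opens to 85 mm and grips with 20 to 120 N. Pads are 22 mm wide; open, the fingers measure 114 mm over their backs; the gripper's body (76 mm by 85 mm) begins 54 mm behind the grasp point. The pads swing forward as they close: fully open they stand 13 mm farther back than shut.
Start: joints at [-1.278, 0.053, 1.613, -0, 1.476, -0.119], TCP at [0.25, -0.573, 0.231] pointing down, gripper open.
Joint ranges: [-3.01, 3.01], [-1.01, 2.22], [0.06, 2.58], [-1.02, 4.17], [0.09, 2.62], [-3.14, 3.14]. Speed limits (rad/s): [2.57, 2.57, 3.14, 3.14, 3.14, 3.14].

## Interface

Orientations are given as a unit quaternion [w, x, y, z].
In Python, from plant import manip, cams gives the robot as it stands.
- The arm moves only by the tool jog_arm, never from a script. Its argument "targets" is a list of rows, each a list of 4 numbers: the shift along the tool's x, y, z in m, then the turn about the tool's z in degrees. A call has 1 to 5 rows; each row is the pose to reach, as a shift and turn from the pose commanded when the call began, along the tool's axes at that moment; what a row does not reach only later rows make up. A row lasts 1/12 s, in which the tool goes at most 41.7 mm and 7.16 degrees, less where a joint would pass 70% of its speed; a pose out of reach is approached as far as the arm can. A call with a gripper value outside its range is refused whole. "fingers" is the opening, from 0 (shut) to 1 (fully open), set as the call begins (left out, the last holds). The fingers move at their own pace and stop on an object; the grip force is fixed at half the most. Time passes only in rows, so rows that repeat a pose let the fingers close. It gives the time, the measured TCP pose, the force and the opening at its end, in the units of the state.
- manip.state(): the state, without advancing time (a new reading comes with each control period).
- cams.grab_frame(name): name is "side" or "top" or "wrist"; returns the picture (384x512x3 uint8, red, green, blue); there is no depth.
- cams.get_calibration(name): a dict with "camera_matrix" (3x3 intrinsics, pixels), "cam_to_world" (4x4, takes a point from camera to world coordinates). Camera axes: x right, y up, looking along -z (the intrinsics and any distortion apply to the point x, -y, -z); pixel columns grow to the right and rows downward; lengths in m; the calibration is good to about 2 mm. A picture is of the moment at which its call begins: read the wrist's pose just before it. get_calibration takes no time and is no camera call; for the wrist camera it gives the pose at the moment of the call.
- manip.job_done(): hands the job in, once; it reports no verdict.
The state is a dict: "time": time; "joint_pos": joint angles; "joint_vel": joint speeds; "joint_efforts": joint torques, N m; "tool_pos": TCP position; "tool_rot": TCP orientation; "contact_force": force on the tool from outside, world axes, zero at the start; "ft_torque": the same for the moment, N m; "gripper_width": opening from 0.0 (shut) to 1.0 (fully open).
Only numpy, scipy, OpenCV 4.12 (cv2) and the standard library are available. Lean on these libraries where they do the work, as an engineer would, in place of code of your own. Each camera call takes 0.05 s, during which the arm holds its last target. There are 200 camera calls.

## Task

Turn the captive wing nut in the middle of the tilted cover clockwise until it is fully home. Then check that the hinge holds: take the push gauge out of its rest, set its round foot on the white cross on the cover with the gauge square to the cover, and press gently until it reads 5 N, without tipping the cover or disturbing the other things on the table. Keep the reading steady for a couple of seconds and finish like that, with the gauge still held in the gripper and pressed on the cross at 5 N, and nothing but the gauge touching the cover.

Things in the scene. Friction and masses are not known exactly. Their poses are not given: they have to be found in the camera images.
- gauge: push gauge in a plain grey metal case 28 mm thick (its x), 44 mm wide (y), 100 mm tall (z, up), 0.3 to 0.4 kg. Round white dial 42 mm across on its -x face, centre 41 mm up; grip it above that, across the 28 mm. Origin at the centre of the case's underside; a plunger with a round foot sticks out 25 mm below. It starts loose and upright in its rest, underside 45 mm above the table.
- foot (a point): centre of the flat lower face of the plunger's round foot, 16 mm across, on the gauge's axis, 25 mm below the case's underside when not pressed. Its axes are the gauge's.
- plunger (a joint): how far the plunger is pushed into the case, in m: 0 when free, 0.010 at its hard stop. A spring of 1 N per mm resists it, without preload, so 0.005 is a reading of 5 N (the dial goes from 0 at the top clockwise to 10 N).
- cross (a point): centre of the white cross (bars 24 by 3 mm) on the flat inner face of the dark plastic cover, 200 (its x) by 260 mm (y); z is the face's outward normal. Rim 9 mm high 33 mm to -x of it, ribs 6 mm high 30 to 45 mm away to the other sides. It lies 64 mm to -x and 45 mm to +y of the middle of the hinge axis (along y, 118 mm above the table); the face is 20 mm above that axis.
- wingnut (a joint): turn of the dark steel captive wing nut about the cover's normal, rad: grows clockwise as seen from outside, starts 0.15 to 0.6, fully home at a hard stop at 1.5, where its wings lie along the cover's y. Friction 0.12 N m; it does not rise or sink as it turns.
- wings (a point): middle of the wing nut's wings, on its axis. The wings are 40 mm long along this point's y and 9 mm thick along its x, from 13 mm below this point to 7 mm above it along z (the cover's normal); grip them across the 9 mm. The nut stands in the middle of a steel bracket 54 by 150 mm whose face is 20 mm below this point and whose long folded edges, 26 mm from the nut's axis, end 14 mm below it.
- cover (a joint): tilt of the cover on its friction hinge, rad: 0 is level, positive leans the inner face towards its -x side (towards the robot at stand yaw 0). Friction of about 1.7 N m keeps it where it is: a push of some 25 N at the cross tips it.
- stand: fixed display stand: aluminium foot plate 170 by 150 by 8 mm on the table and a column 40 by 80 mm with the hinge on top, carrying the cover. Origin on the table below the hinge axis, its -x side towards the robot at yaw 0.
- rest: fixed sheet-steel rest for the gauge: base plate 100 by 100 mm, a pocket 32 by 49 mm inside with walls up to 63 mm above the table; the case stands on two ledges 45 mm up, its plunger hanging free between them. Lift the gauge at least 45 mm to come clear. Origin on the table, axes as the gauge's.
- adapter: bystander: black power adapter lying on the table, 60 by 140 by 34 mm.
- driver: bystander: blue electric screwdriver lying on the table along y, about 230 mm long, 42 mm thick.
- bin: bystander: black open bin of screws, 110 by 150 by 55 mm.
Mind the look-alikes: they are no part of the job. There is more than one size of the rest; the one meant has the size given above. What is shaped like the gauge but pink is not meant.

How it is judged:
By the outcome, as a careful person would: the job done as asked, in the order asked, and still so for the second after the job is handed in, while the arm keeps its last pose, push and grip.
It also fails if it takes over 64 s, if anything falls off the work surface, if the arm or the gripper's body presses on something with over 40 N, if the wrist force passes 120 N, or if a joint passes its speed limit or range.

## Working session

There is one attempt and no reset: what is moved stays moved. The work goes in short steps, Python scripts to look and compute and a tool call to move; the robot and the scene stay as the last step left them, time stands still between calls to the robot, and variables do not carry over. Pictures are saved under pics/ and viewed, about 8 in all and at most 12, crops included, and the job is handed in when it is done.

Besides the shell and the picture viewer there is one more tool, called after "Emit:" as a command line: name --pt "numbers of a row" for each row, then --argument value for the rest. jog_arm: Moves the arm, as the interface text tells. Its arguments: {"type":"object","properties":{"targets":{"type":"array"},"fingers":{"type":"number"}},"required":["targets"]}

```bash
ls; mkdir -p pics; python3 - <<'E'
from plant import manip,cams
import cv2,numpy as np
np.set_printoptions(precision=4,suppress=True)
s=manip.state();print({k:np.round(v,4).tolist() for k,v in s.items()})
for n in("top","side","wrist"):
    c=cams.get_calibration(n);print(n,c)
    f=cams.grab_frame(n);cv2.imwrite(f"pics/{n}0.png",f[...,::-1])
a=[cv2.imread(f"pics/{n}0.png") for n in("top","side")]
cv2.imwrite("pics/t0.png",cv2.resize(a[0],(800,600),interpolation=cv2.INTER_CUBIC))
cv2.imwrite("pics/s0.png",cv2.resize(a[1],(800,600),interpolation=cv2.INTER_CUBIC))
E
```

```text
pics
{'time': 0.0, 'joint_pos': [-1.278, 0.0533, 1.6143, 0.0, 1.476, -0.119], 'joint_vel': [0.0013, 0.0028, -0.0006, -0.0006, -0.0002, 0.0009], 'joint_efforts': [-0.0008, -39.3676, -37.0179, -0.0002, 0.0069, 0.0], 'tool_pos': [0.25, -0.5721, 0.2301], 'tool_rot': [-0.001, 0.9789, 0.2044, -0.0001], 'contact_force': [-0.7295, -0.829, 0.5444], 'ft_torque': [-0.0242, -0.0033, 0.0049], 'gripper_width': 0.9988}
top {'camera_matrix': array([[402.5362,   0.    , 254.1693],
       [  0.    , 402.5362, 188.0588],
       [  0.    ,   0.    ,   1.    ]]), 'cam_to_world': array([[-0.0113,  0.9977, -0.0667,  0.5035],
       [-0.9998, -0.0124, -0.015 ,  0.1178],
       [-0.0158,  0.0666,  0.9977,  1.1825],
       [ 0.    ,  0.    ,  0.    ,  1.    ]])}
side {'camera_matrix': array([[404.8565,   0.    , 257.761 ],
       [  0.    , 404.8565, 199.6279],
       [  0.    ,   0.    ,   1.    ]]), 'cam_to_world': array([[-0.9442,  0.1929, -0.2669,  0.1949],
       [-0.3284, -0.4923,  0.8061,  1.1442],
       [ 0.0241,  0.8488,  0.5282,  0.8244],
       [ 0.    ,  0.    ,  0.    ,  1.    ]])}
wrist {'camera_matrix': array([[269.4985,   0.    , 256.0609],
       [  0.    , 269.4985, 186.8653],
       [  0.    ,   0.    ,   1.    ]]), 'cam_to_world': array([[ 0.3994,  0.8733,  0.279 ,  0.3221],
       [-0.9168,  0.3813,  0.1189, -0.5426],
       [-0.0025, -0.3032,  0.9529,  0.3735],
       [ 0.    ,  0.    ,  0.    ,  1.    ]])}
```

View pics/t0.png

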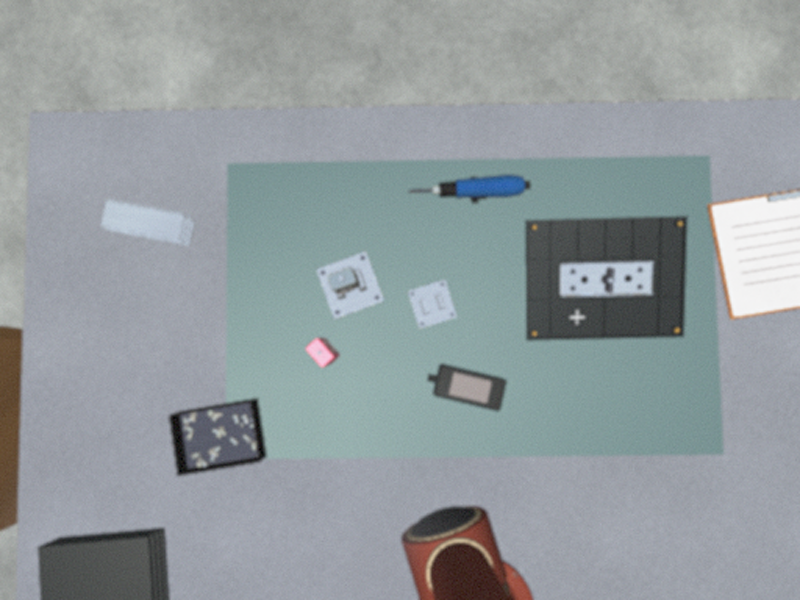

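View pics/s0.png

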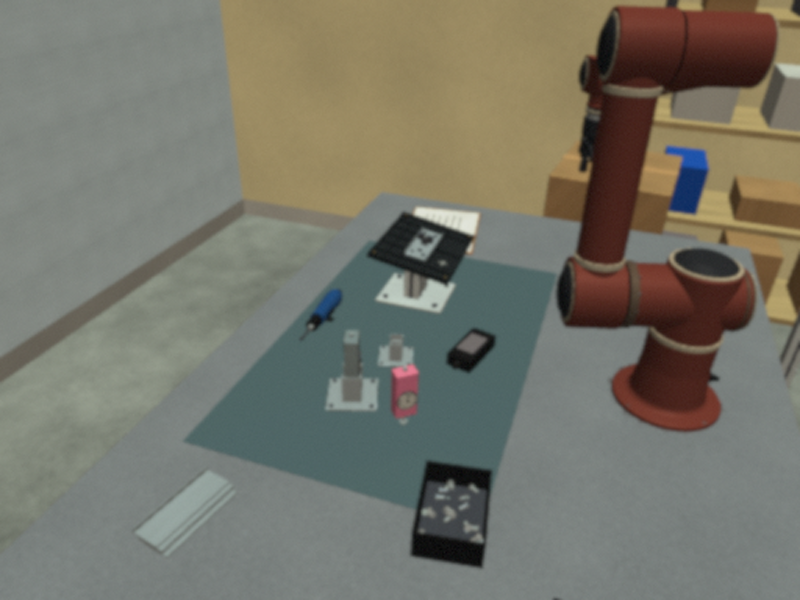

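The top view shows the cover at (606,278), its bracket and wing nut at (608,280), and the cross at (577,317). There are two rests: the large one at (350,285) holds the grey gauge at (345,280), and a smaller one sits empty at (433,303). A pink look-alike is at (320,352), so the gauge meant is the grey one in the large rest. I'll enlarge these to confirm and measure.

```bash
python3 - <<'E'
import cv2,numpy as np
t=cv2.imread("pics/top0.png");s=cv2.imread("pics/side0.png")
r=lambda im,x,y,w,h,W,H:cv2.resize(im[y:y+h,x:x+w],(W,H),interpolation=cv2.INTER_CUBIC)
# top cover 330..450 x,130..225 ; gauge 190..310,150..245
a=np.hstack([r(t,330,132,114,90,400,316),r(t,190,155,114,90,400,316)])
b=np.hstack([r(s,230,130,80,57,400,284),r(s,200,205,80,57,400,284)])
cv2.imwrite("pics/c1.png",np.vstack([a,b]))
E
```

```text
(no output)
```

View pics/c1.png

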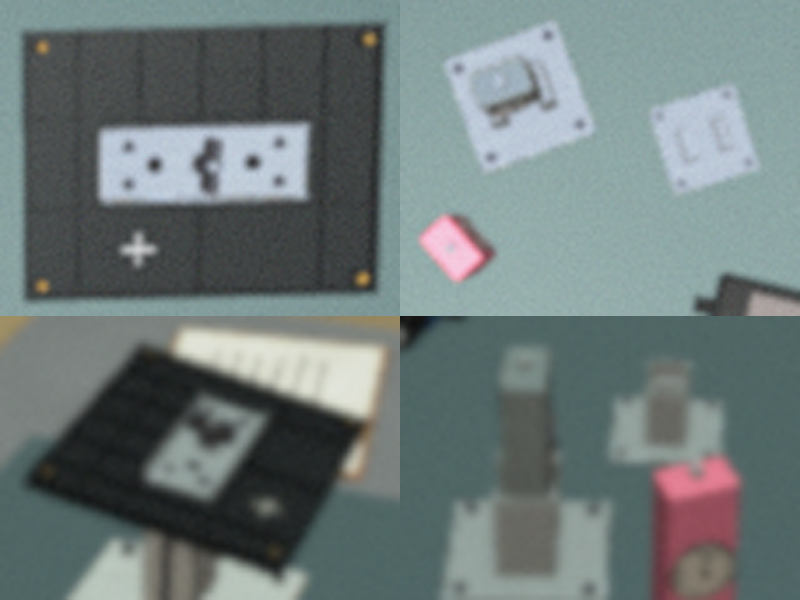

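```bash
cat > h.py <<'E'
import numpy as np,cv2
from scipy.optimize import least_squares
from scipy.spatial.transform import Rotation as R
np.set_printoptions(precision=4,suppress=True)
def proj(c,P):
    P=np.atleast_2d(P);T=np.linalg.inv(c["cam_to_world"]);q=P@T[:3,:3].T+T[:3,3]
    q=q*[1,-1,-1];u=q@np.asarray(c["camera_matrix"]).T
    return u[:,:2]/u[:,2:]
def ray(c,uv,z):
    d=np.linalg.inv(c["camera_matrix"])@[uv[0],uv[1],1];d=c["cam_to_world"][:3,:3]@(d*[1,-1,-1]);o=c["cam_to_world"][:3,3]
    return o+d*(z-o[2])/d[2]
def cov(p,P): # p: x,y,yaw,tilt ; tilt>0 leans normal to -x
    return (R.from_euler('z',p[2])*R.from_euler('y',-p[3])).apply(P)+[p[0],p[1],.118]
E
python3 - <<'E'
from h import *;from plant import cams
t=cams.get_calibration("top");s=cams.get_calibration("side")
o=.029
W=np.array([[.1,.13,o],[.1,-.13,o],[-.1,-.13,o],[-.1,.13,o],[-.064,.045,.02]])
B=lambda h:np.array([[.027,.075,h],[.027,-.075,h],[-.027,-.075,h],[-.027,.075,h]])
tp=np.array([[23,32],[385,25],[378,292],[25,299],[138,249],[98,128],[310,123],[309,198],[98,204]])/3.509+[330,132]
# side: left=+x+y? far=+x-y
sp=np.array([[30,164],[145,30],[365,109],[283,256],[267,191],[145,159],[210,79],[270,96],[213,184]])/5+[230,130]
def f(p):
    P=cov(p,np.vstack([W,B(p[4])]));return np.r_[(proj(t,P)-tp).ravel(),(proj(s,P)-sp).ravel()]
r=least_squares(f,[.55,-.15,0,.2,.03],loss='soft_l1');print(r.x,r.cost);print(f(r.x).reshape(-1,2))
print("nut",cov(r.x,[[0,0,r.x[4]+.006+.0]]),"cross",cov(r.x,[[-.064,.045,.02]]))
# rest
q=np.array([[46,65],[155,22],[194,133],[88,172]])/3.509+[190,155]
g=np.array([ray(t,u,.002) for u in q]);print(g,g.mean(0))
e=g[0]-g[1];print(np.degrees(np.arctan2(*(e[:2][::-1]))),np.linalg.norm(e),np.linalg.norm(g[1]-g[2]))
q=np.array([[72,68],[128,58],[140,95],[80,110]])/3.509+[190,155]
g=np.array([ray(t,u,.145) for u in q]);print(g,g.mean(0))
E
```

```text
[ 0.5982 -0.21    0.0113  0.1924  0.031 ] 6.587949095840486
[[ 0.4457 -0.2849]
 [ 0.1217 -0.8845]
 [-0.3847  0.605 ]
 [-0.1641  0.868 ]
 [-0.424   0.1666]
 [ 0.7519  0.5253]
 [-0.7451  0.5237]
 [-0.9971  0.1145]
 [ 0.5998 -0.2214]
 [-0.5977 -1.4081]
 [-0.8408 -0.8614]
 [ 0.712  -0.8232]
 [ 0.548  -1.0932]
 [ 0.0262  0.2837]
 [-0.0193 -0.5416]
 [-1.1971 -0.2083]
 [-0.5698  0.8129]
 [-0.0286 -0.6739]]
nut [[ 0.5911 -0.2101  0.1543]] cross [[ 0.531  -0.1658  0.1254]]
[[0.6274 0.2858 0.002 ]
 [0.6625 0.1938 0.002 ]
 [0.5685 0.1618 0.002 ]
 [0.5369 0.2509 0.002 ]] [0.5988 0.2231 0.002 ]
110.91386683663856 0.09858280190579619 0.09928359644764728
[[0.6099 0.2462 0.145 ]
 [0.6168 0.2047 0.145 ]
 [0.5892 0.1961 0.145 ]
 [0.5787 0.2405 0.145 ]] [0.5986 0.2219 0.145 ]
```

The fit puts the cover at (0.598, -0.210), yaw 0.6°, tilt about 0.19 rad. The rest is at (0.599, 0.223) with yaw of about 21°, and the crop confirms the grey gauge standing in the large rest. Next I move the wrist camera to the cover.

Emit:
jog_arm --pt "0.036 -0.019 -0.003 0" --pt "0.072 -0.038 -0.006 0" --pt "0.108 -0.057 -0.009 0" --pt "0.144 -0.076 -0.012 0" --pt "0.18 -0.095 -0.015 0"

```text
time: 0.57
tool_pos: [0.3777, -0.4119, 0.246]
tool_rot: [-0.0, 0.979, 0.204, -0.0]
contact_force: [0.1, 0.3, -0.0]
gripper_width: 0.999
```

Emit:
jog_arm --pt "0.036 -0.019 -0.003 0" --pt "0.072 -0.038 -0.006 0" --pt "0.108 -0.057 -0.009 0" --pt "0.144 -0.076 -0.012 0" --pt "0.18 -0.095 -0.015 0"

```text
time: 0.98
tool_pos: [0.5047, -0.2526, 0.2612]
tool_rot: [-0.0, 0.979, 0.204, -0.0]
contact_force: [0.3, -0.2, 0.1]
gripper_width: 0.998
```

Emit:
jog_arm --pt "0.038 -0.021 0 7" --pt "0.038 -0.021 0 14" --pt "0.038 -0.021 0 21" --pt "0.038 -0.021 0 28" --pt "0.038 -0.021 0 32" --fingers 0.5

```text
time: 1.4
tool_pos: [0.5305, -0.2194, 0.2608]
tool_rot: [-0.0, 0.997, -0.075, -0.0]
contact_force: [-0.3, -0.4, 0.6]
gripper_width: 0.5
```

```bash
cat >> h.py <<'E'
def snap(n,name):
    from plant import manip,cams
    import pickle
    s=manip.state();c=cams.get_calibration(n);f=cams.grab_frame(n)[...,::-1].copy()
    cv2.imwrite(f"pics/{name}.png",f);pickle.dump((s,c),open(f"pics/{name}.pkl","wb"));return s,c,f
def yawx(s):
    w,x,y,z=s["tool_rot"];a=R.from_quat([x,y,z,w]).as_matrix();return a
E
python3 - <<'E'
from h import *
s,c,f=snap("wrist","w1");print(s["time"],s["tool_pos"],yawx(s),s["joint_pos"],s["gripper_width"])
cv2.imwrite("pics/w1b.png",cv2.resize(f,(800,600),interpolation=cv2.INTER_CUBIC))
E
```

```text
1.4 [ 0.5305 -0.2194  0.2608] [[ 0.9886 -0.1503 -0.0008]
 [-0.1503 -0.9886  0.0004]
 [-0.0009 -0.0003 -1.    ]] [-0.5217 -0.0834  1.6986 -0.0001  1.5273  1.1999] 0.5004508399598259
```

View pics/w1b.png

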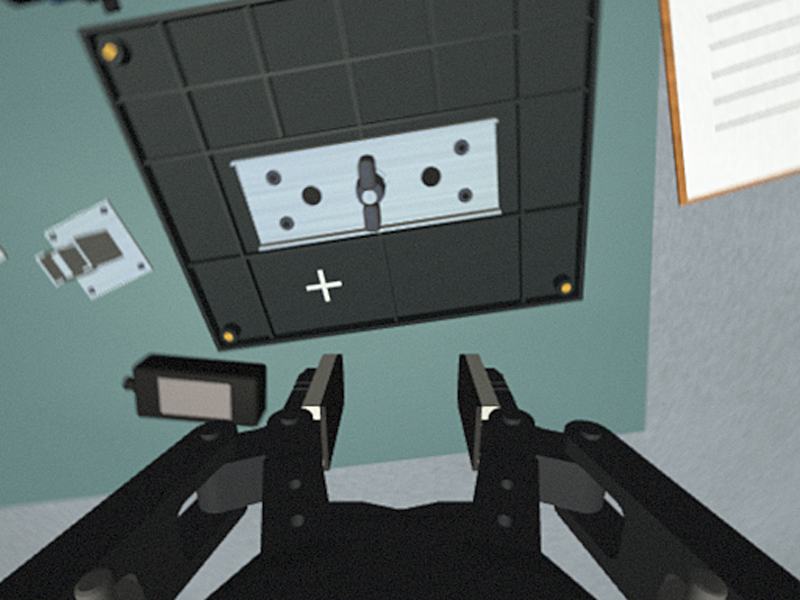

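The wrist view shows the cross at (323,286), bracket edge corners at (232,162), (497,120), (500,214) and (260,250), and wing ends at about (366,157) and (372,229). Cover corners are at (82,30), (220,348) and (582,298). I'll enlarge the nut and refine the fit.

```bash
python3 - <<'E'
from h import *
f=cv2.imread("pics/w1.png")
a=cv2.resize(f[70:170,140:330],(798,420),interpolation=cv2.INTER_CUBIC);cv2.imwrite("pics/w1c.png",a)
E
```

```text
(no output)
```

View pics/w1c.png

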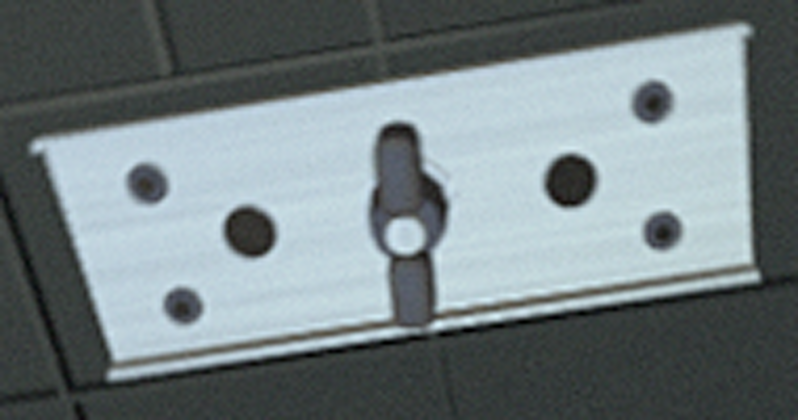

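```bash
cat > fit.py <<'E'
from h import *;import pickle
from plant import cams
t=cams.get_calibration("top");s=cams.get_calibration("side");st,w=pickle.load(open("pics/w1.pkl","rb"))
o=.029
W=np.array([[.1,.13,o],[.1,-.13,o],[-.1,-.13,o],[-.1,.13,o],[-.064,.045,.02]])
E=lambda h:np.array([[.027,.075,h],[.027,-.075,h],[-.027,-.075,h],[-.027,.075,h]])
tp=np.array([[23,32],[385,25],[378,292],[25,299],[138,249],[98,128],[310,123],[309,198],[98,204]])/3.509+[330,132]
sp=np.array([[30,164],[145,30],[365,109],[283,256],[267,191],[145,159],[210,79],[270,96],[213,184]])/5+[230,130]
cw=lambda a:np.array(a,float)/4.2+[140,70]
wb=cw([[35,148],[748,30],[757,275],[110,375]]);hol=cw([[250,231],[570,180]]);scr=cw([[148,183],[652,102],[662,231],[184,306]])
wc=np.array([[82,30],[582,298],[220,348],[323,286]])/1.5625
def f(p):
    h=p[4];P=cov(p,np.vstack([W,E(h+.006)]))
    H=cov(p,[[0,p[5],h],[0,-p[5],h]]+[[a*p[6],b*p[7],h] for a,b in((1,1),(1,-1),(-1,-1),(-1,1))])
    off=p[8:10] # wrist cam small misalignment, px
    return np.r_[.7*(proj(t,P)-tp).ravel(),.7*(proj(s,P)-sp).ravel(),(proj(w,P[[0,2,3,4]])-wc+off).ravel(),2*(proj(w,P[5:])-wb+off).ravel(),2*(proj(w,H)-np.vstack([hol,scr])+off).ravel(),off*.7]
r=least_squares(f,[.6,-.21,0,.2,.03,.03,.018,.055,0,0],loss='soft_l1');p=r.x
if __name__=="__main__":
    J=r.jac;print(p,r.cost,"sd",np.sqrt(np.diag(np.linalg.inv(J.T@J))))
    k=f(p)[36:-2].reshape(-1,2);print(k)
    we=cw([[398,125],[413,325]])
    def g(q):
        d=np.array([np.cos(q[0]),np.sin(q[0])])*.02;z=p[4]+.027
        return np.r_[(proj(w,cov(p,[[*d,z],[*-d,z]]))-we+p[8:10]).ravel()]
    q=least_squares(g,[0.]);print("wing angle in cover from x",q.x,q.fun,"theta",1.5-(q.x+np.pi/2)%np.pi if 0 else q.x)
    print("wings",cov(p,[[0,0,p[4]+.02]]),"cross",cov(p,[[-.064,.045,.02]]),"normal",cov(p,[[0,0,1]])-cov(p,[[0,0,0]]))
E
python3 fit.py
```

```text
[ 0.5979 -0.2113  0.0004  0.1921  0.027   0.0363  0.0143  0.0556  0.8672
 -2.1339] 16.124286273343053 sd [0.0011 0.001  0.0025 0.0134 0.0011 0.0004 0.0003 0.0003 1.0935 1.2452]
[[-3.4687  0.3784]
 [-0.2378  0.8068]
 [-0.3473  1.6868]
 [ 0.8929 -0.9561]
 [-0.5569 -1.9599]
 [-0.904  -1.1189]
 [-0.4928  2.0425]
 [ 1.4253  1.1787]
 [ 0.2805  0.4635]
 [ 0.2991  0.6749]
 [ 0.0578 -0.301 ]
 [ 0.0769 -0.3155]
 [ 0.1745 -0.2103]
 [ 0.1655 -0.5682]]
wing angle in cover from x [-0.1123] [-0.1753  3.9032 -0.2692  2.3995] theta [-0.1123]
wings [[ 0.589  -0.2113  0.1642]] cross [[ 0.5313 -0.1663  0.1254]] normal [[-0.1909 -0.0001  0.9816]]
```

Emit:
jog_arm --pt "0.028 -0.008 0.015 1" --pt "0.0566 -0.0168 0.03 2" --pt "0.0566 -0.0168 0.055 2" --pt "0.0566 -0.0168 0.08 2" --pt "0.0566 -0.0168 0.08 2"

```text
time: 1.87
tool_pos: [0.5858, -0.21, 0.1742]
tool_rot: [-0.002, 0.996, -0.09, -0.005]
contact_force: [-1.4, -0.7, -1.1]
gripper_width: 0.5
```

Emit:
jog_arm --pt "0 0 0.012 0" --pt "0 0 0.024 0" --pt "0 0 0.024 0"

```text
time: 2.12
tool_pos: [0.5879, -0.2115, 0.1555]
tool_rot: [-0.0, 0.996, -0.091, -0.001]
contact_force: [-1.1, 0.5, -0.4]
gripper_width: 0.498
```

Emit:
jog_arm --pt "0 0 0 0" --pt "0 0 0 0" --pt "0 0 0 0" --pt "0 0 0 0" --pt "0 0 0 0" --fingers 0.16

```text
time: 2.53
tool_pos: [0.5897, -0.2104, 0.1588]
tool_rot: [-0.001, 0.996, -0.09, 0.001]
contact_force: [-0.3, 5.9, 0.4]
gripper_width: 0.166
```

```bash
python3 - <<'E'
from h import *
s,c,f=snap("wrist","w2");print(s["time"],s["tool_pos"],s["joint_pos"],s["gripper_width"],s["contact_force"],s["ft_torque"])
cv2.imwrite("pics/w2b.png",cv2.resize(f[150:330,150:360],(700,600),interpolation=cv2.INTER_CUBIC))
E
```

```text
2.5333 [ 0.5897 -0.2104  0.1588] [-0.4629  0.1078  1.6781  0.0034  1.3549  1.2882] 0.16576042551038553 [-0.3231  5.9201  0.3626] [ 0.841  -0.0608 -0.0238]
```

View pics/w2b.png

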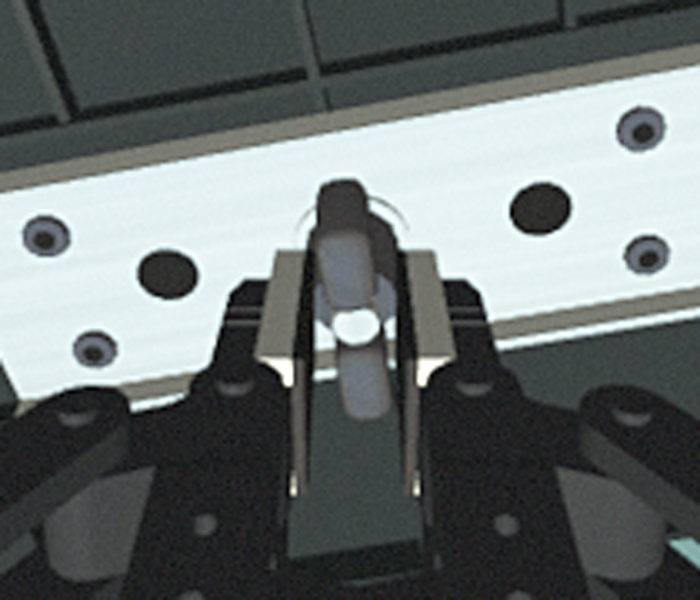

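The wings sit between the pads, lightly touching the left one. I recentre 1.5 mm and start turning.

Emit:
jog_arm --pt "0 -0.0015 0 4" --pt "0 -0.0015 0 9" --pt "0 -0.0015 0 14" --pt "0 -0.0015 0 19" --pt "0 -0.0015 0 24"

```text
time: 3.0
tool_pos: [0.5899, -0.2095, 0.1589]
tool_rot: [-0.001, 0.955, -0.297, 0.001]
contact_force: [0.2, 2.9, 0.3]
gripper_width: 0.165
```

Emit:
jog_arm --pt "0 0 0 5" --pt "0 0 0 10" --pt "0 0 0 15" --pt "0 0 0 20" --pt "0 0 0 25"

```text
time: 3.42
tool_pos: [0.5905, -0.209, 0.1592]
tool_rot: [-0.002, 0.868, -0.497, 0.001]
contact_force: [1.0, 5.3, 2.0]
gripper_width: 0.164
```

```bash
python3 - <<'E'
from h import *
s,c,f=snap("wrist","w3");print(s["time"],s["tool_pos"],s["joint_pos"],s["gripper_width"],s["contact_force"],s["ft_torque"])
E
```

```text
3.4167 [ 0.5905 -0.209   0.1592] [-0.4605  0.1071  1.678   0.0038  1.3539  2.1497] 0.16394220925787786 [0.9921 5.2559 1.9577] [ 1.0094 -0.3746  0.1416]
```

Emit:
jog_arm --pt "0 0 0 5" --pt "0 0 0 10" --pt "0 0 0 15" --pt "0 0 0 20" --pt "0 0 0 24"

```text
time: 3.88
tool_pos: [0.5912, -0.209, 0.1596]
tool_rot: [-0.003, 0.746, -0.666, 0.001]
contact_force: [4.6, 5.1, 1.6]
gripper_width: 0.164
```

Emit:
jog_arm --pt "0 0 0 2" --pt "0 0 0 4" --pt "0 0 0 6" --pt "0 0 0 8" --pt "0 0 0 8"

```text
time: 4.3
tool_pos: [0.5914, -0.209, 0.1597]
tool_rot: [0.003, -0.698, 0.716, -0.002]
contact_force: [3.7, 6.1, 1.1]
gripper_width: 0.163
```

```bash
python3 - <<'E'
from h import *
s,c,f=snap("wrist","w4");print(s["time"],s["tool_pos"],s["joint_pos"],s["gripper_width"],s["contact_force"],s["ft_torque"])
cv2.imwrite("pics/w4b.png",cv2.resize(f[150:330,150:360],(700,600),interpolation=cv2.INTER_CUBIC))
E
```

```text
4.3 [ 0.5914 -0.209   0.1597] [-0.4603  0.1071  1.6772  0.0044  1.3523  2.7051] 0.16261676217784082 [3.7382 6.0639 1.1392] [ 0.9754 -0.8024  0.1883]
```

View pics/w4b.png

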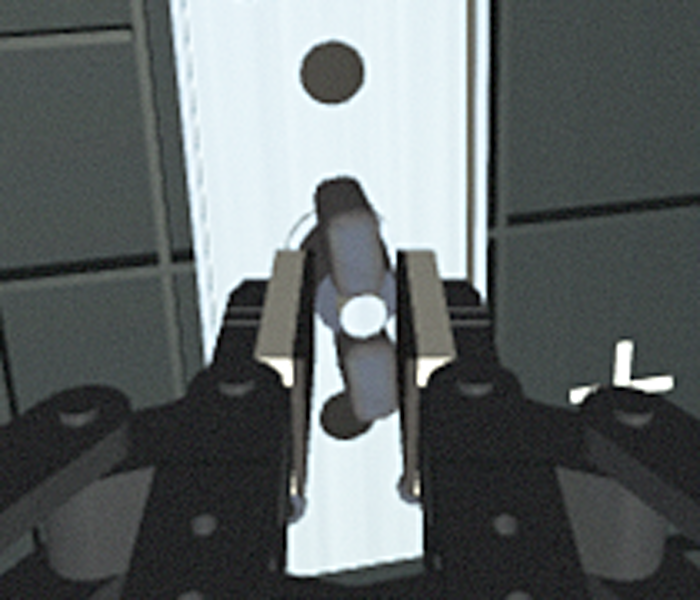

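The wings still lag the tool by about 10°, so I keep turning and watch for the stop.

Emit:
jog_arm --pt "0 0 0 2" --pt "0 0 0 4" --pt "0 0 0 6" --pt "0 0 0 6"

```text
time: 4.68
tool_pos: [0.5915, -0.2091, 0.1598]
tool_rot: [0.003, -0.66, 0.751, -0.002]
contact_force: [3.7, 4.5, 1.1]
gripper_width: 0.162
```

```bash
cat > st.py <<'E'
from h import *;from plant import manip
s=manip.state();a=yawx(s);print(s["time"],s["tool_pos"],"xang",np.degrees(np.arctan2(a[1,0],a[0,0])),s["joint_pos"],s["gripper_width"],s["contact_force"],s["ft_torque"])
E
python3 st.py
```

```text
4.6833 [ 0.5915 -0.2091  0.1598] xang -97.40463699335577 [-0.4603  0.1071  1.6771  0.0044  1.3521  2.8096] 0.16232713345066407 [3.675  4.5447 1.0793] [ 0.9387 -0.819   0.1984]
```

Emit:
jog_arm --pt "0 0 0 2" --pt "0 0 0 4" --pt "0 0 0 4"

```text
time: 4.93
tool_pos: [0.5913, -0.2095, 0.1599]
tool_rot: [0.003, -0.634, 0.774, -0.002]
contact_force: [3.5, 4.4, 2.7]
gripper_width: 0.16
```

```bash
python3 st.py
```

```text
4.9333 [ 0.5913 -0.2095  0.1599] xang -101.3621169922377 [-0.4605  0.107   1.6769  0.0032  1.3525  2.8787] 0.1602372339053421 [3.4944 4.3663 2.7244] [ 0.8514 -0.7464  0.337 ]
```

Emit:
jog_arm --pt "0 0 0 2" --pt "0 0 0 4" --pt "0 0 0 4"

```text
time: 5.18
tool_pos: [0.591, -0.2098, 0.16]
tool_rot: [0.002, -0.607, 0.795, -0.002]
contact_force: [1.4, 5.2, 5.2]
gripper_width: 0.163
```

```bash
python3 st.py; python3 - <<'E'
from h import *
s,c,f=snap("wrist","w5")
cv2.imwrite("pics/w5b.png",cv2.resize(f[60:330,150:360],(467,600),interpolation=cv2.INTER_CUBIC))
E
```

```text
5.1833 [ 0.591  -0.2098  0.16  ] xang -105.3121384384332 [-0.4608  0.1069  1.677   0.0024  1.3531  2.9476] 0.16339917314677088 [1.373  5.2177 5.2358] [ 0.9102 -0.6337  0.5856]
```

View pics/w5b.png

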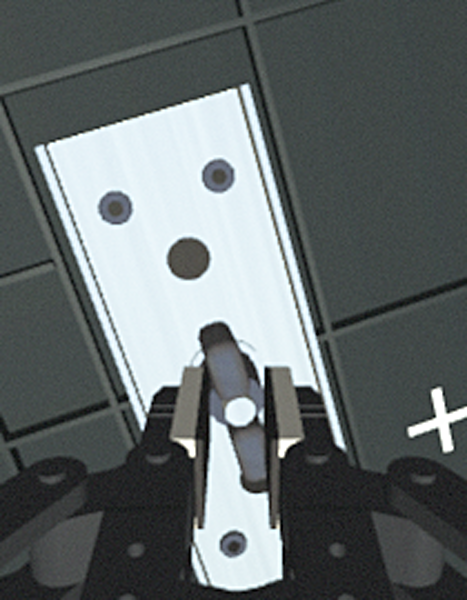

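The wing nut is home: the wings lie parallel to the bracket and the torque climbed to 0.59 N m against the stop. I back off, open, rise and turn towards the gauge.

Emit:
jog_arm --pt "0 0 0 -5" --pt "0 0 0 -10" --pt "0 0 0 -10"

```text
time: 5.48
tool_pos: [0.5914, -0.2104, 0.1599]
tool_rot: [0.002, -0.674, 0.738, -0.003]
contact_force: [3.9, 3.1, 4.6]
gripper_width: 0.166
```

Emit:
jog_arm --pt "0 0 0 0" --pt "0 0 -0.005 0" --pt "0 0 -0.03 0" --pt "0 0 -0.065 0" --pt "0 0 -0.1 0" --fingers 0.35

```text
time: 5.9
tool_pos: [0.5876, -0.2103, 0.2566]
tool_rot: [-0.001, -0.673, 0.74, 0.002]
contact_force: [1.3, -0.5, -0.3]
gripper_width: 0.347
```

Emit:
jog_arm --pt "0 0 0 -7" --pt "0 0 0 -14" --pt "0 0 0 -21" --pt "0 0 0 -28" --pt "0 0 0 -35"

```text
time: 6.32
tool_pos: [0.5884, -0.2107, 0.2571]
tool_rot: [0.001, 0.866, -0.501, -0.001]
contact_force: [0.7, -0.2, 0.2]
gripper_width: 0.348
```

Emit:
jog_arm --pt "0 0 0 -7" --pt "0 0 0 -14" --pt "0 0 0 -21" --pt "0 0 0 -28" --pt "0 0 0 -35"

```text
time: 6.73
tool_pos: [0.5884, -0.2108, 0.257]
tool_rot: [0.0, 0.976, -0.217, -0.001]
contact_force: [-0.4, -0.3, 0.8]
gripper_width: 0.352
```

Emit:
jog_arm --pt "0 0 0 -7" --pt "0 0 0 -14" --pt "0 0 0 -21" --pt "0 0 0 -28" --pt "0 0 0 -35"

```text
time: 7.15
tool_pos: [0.5884, -0.2108, 0.257]
tool_rot: [0.0, 0.996, 0.086, -0.001]
contact_force: [0.8, 0.2, -0.2]
gripper_width: 0.353
```

```bash
python3 st.py; python3 - <<'E'
from h import *
from plant import cams
t=cams.get_calibration("top");print("pink top",ray(t,(204.8,225.3),.125))
s,c,f=snap("wrist","w6")   # cover check
s,c,f=snap("side","s6")
E
```

```text
7.15 [ 0.5884 -0.2108  0.257 ] xang 9.92373420608991 [-0.4624  0.0398  1.5834 -0.0013  1.5197  0.9353] 0.35328807345024066 [ 0.7783  0.2414 -0.2052] [-0.0412  0.0245 -0.0785]
pink top [0.478  0.2643 0.125 ]
```

Emit:
jog_arm --pt "0.008 -0.04 0 0" --pt "0.016 -0.08 0 0" --pt "0.024 -0.12 0 0" --pt "0.032 -0.16 0 0" --pt "0.04 -0.2 0 0" --fingers 0.6

```text
time: 7.67
tool_pos: [0.5947, -0.0051, 0.2573]
tool_rot: [0.0, 0.997, 0.081, -0.0]
contact_force: [1.1, -0.1, 0.4]
gripper_width: 0.601
```

Emit:
jog_arm --pt "0.008 -0.04 0 -2" --pt "0.016 -0.08 0 -4" --pt "0.024 -0.12 0 -8" --pt "0.032 -0.16 0 -14" --pt "0.04 -0.2 0 -21"

```text
time: 8.08
tool_pos: [0.6009, 0.199, 0.2574]
tool_rot: [0.0, 0.964, 0.265, -0.0]
contact_force: [0.7, -0.5, -0.7]
gripper_width: 0.6
```

Emit:
jog_arm --pt "-0.004 -0.025 0 -7" --pt "-0.004 -0.025 0 -14" --pt "-0.004 -0.025 0 -21" --pt "-0.004 -0.025 0 -28" --pt "-0.004 -0.025 0 -35"

```text
time: 8.5
tool_pos: [0.5849, 0.2169, 0.2571]
tool_rot: [0.0, 0.84, 0.543, -0.001]
contact_force: [-0.8, -0.1, -0.1]
gripper_width: 0.601
```

Emit:
jog_arm --pt "0 0 0 -7" --pt "0 0 0 -14" --pt "0 0 0 -21" --pt "0 0 0 -28" --pt "0 0 0 -35"

```text
time: 8.92
tool_pos: [0.585, 0.2164, 0.2571]
tool_rot: [0.0, 0.638, 0.77, -0.001]
contact_force: [-0.3, 0.1, -0.3]
gripper_width: 0.599
```

Emit:
jog_arm --pt "0 0 0 -5" --pt "0 0 0 -10" --pt "0 0 0 -10"

```text
time: 9.17
tool_pos: [0.5851, 0.2165, 0.2572]
tool_rot: [0.0, 0.57, 0.822, -0.0]
contact_force: [0.7, -0.3, -0.1]
gripper_width: 0.598
```

```bash
python3 st.py; python3 - <<'E'
from h import *
s,c,f=snap("wrist","w7");cv2.imwrite("pics/w7b.png",cv2.resize(f[90:384],(800,460),interpolation=cv2.INTER_CUBIC))
E
```

```text
9.1667 [0.5851 0.2165 0.2572] xang 110.49218450709988 [ 0.2355  0.0365  1.5866 -0.0007  1.5192 -0.1221] 0.5976349940466162 [ 0.6885 -0.2663 -0.0965] [ 0.0006  0.0266 -0.0095]
```

View pics/w7b.png

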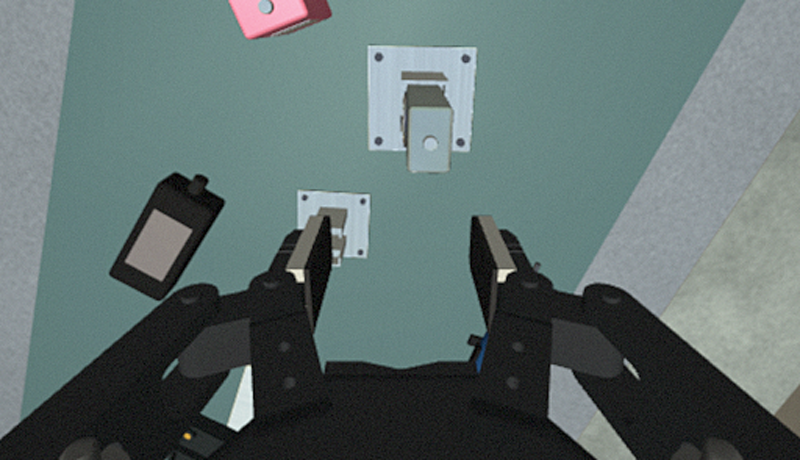

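The grey gauge's top face spans (408,108) to (450,172), centre (430,139), in the large rest with plate corners (368,47), (477,45), (471,152) and (369,151). The tool is aligned with it.

```bash
python3 - <<'E'
from h import *;import pickle
s,w=pickle.load(open("pics/w7.pkl","rb"))
m=lambda a:np.array(a)/[1.5625,1.5646]+[0,90]
a=yawx(s)
for pts,z in(([[408,108],[452,106],[450,172],[410,172],[430,140]],.145),([[368,47],[477,45],[471,152],[369,151]],.002)):
    g=np.array([ray(w,u,z) for u in m(pts)]);c=g[:4].mean(0);print(g,c)
    for i,j in((1,0),(2,3),(0,3),(1,2)): print(np.degrees(np.arctan2(*(g[i]-g[j])[1::-1])),np.linalg.norm(g[i]-g[j]))
    print("tool delta",(c-s["tool_pos"])@a)
E
```

```text
[[0.5818 0.24   0.145 ]
 [0.6067 0.2506 0.145 ]
 [0.6221 0.2102 0.145 ]
 [0.5979 0.2012 0.145 ]
 [0.602  0.2257 0.145 ]] [0.6021 0.2255 0.145 ]
23.094275037019234 0.02708948866838825
20.46350632243541 0.025850937227142292
112.52944201492905 0.0419998212850815
110.86664248715017 0.04321698374952815
tool delta [0.0025 0.0192 0.1122]
[[0.5399 0.2534 0.002 ]
 [0.6331 0.2901 0.002 ]
 [0.6689 0.1934 0.002 ]
 [0.5736 0.159  0.002 ]] [0.6039 0.224  0.002 ]
21.464403415263344 0.10020696317794849
19.87146081645092 0.10126732496133495
109.68312197358426 0.10026561302068002
110.29929262409492 0.10305354873197957
tool delta [0.0006 0.0204 0.2552]
```

Emit:
jog_arm --pt "0.001 0.0185 0.02 0" --pt "0.001 0.0185 0.045 0" --pt "0.001 0.0185 0.07 0" --pt "0.001 0.0185 0.09 0" --pt "0.001 0.0185 0.09 0"

```text
time: 9.63
tool_pos: [0.599, 0.2234, 0.1612]
tool_rot: [-0.003, 0.571, 0.821, -0.004]
contact_force: [-0.1, -0.6, -1.0]
gripper_width: 0.601
```

Emit:
jog_arm --pt "0 0 0.02 0" --pt "0 0 0.04 0" --pt "0 0 0.058 0" --pt "0 0 0.058 0"

```text
time: 9.97
tool_pos: [0.6001, 0.2237, 0.1061]
tool_rot: [-0.002, 0.57, 0.821, -0.002]
contact_force: [-1.5, 0.1, 0.2]
gripper_width: 0.601
```

Emit:
jog_arm --pt "0 0 0 0" --pt "0 0 0 0" --pt "0 0 0 0" --pt "0 0 0 0" --pt "0 0 0 0" --fingers 0.0

```text
time: 10.38
tool_pos: [0.6033, 0.2247, 0.1115]
tool_rot: [0.001, 0.569, 0.822, 0.001]
contact_force: [-0.7, -0.6, 3.2]
gripper_width: 0.323
```

```bash
python3 st.py
```

```text
10.3833 [0.6033 0.2247 0.1115] xang 110.57489875766315 [ 0.241   0.1919  1.668  -0.0001  1.2785 -0.1181] 0.3225047886538157 [-0.689  -0.6328  3.1885] [-0.0401  0.0275  0.0034]
```

Emit:
jog_arm --pt "0 0 -0.003 0" --pt "0 0 -0.006 0" --pt "0 0 -0.006 0"

```text
time: 10.63
tool_pos: [0.602, 0.2244, 0.1153]
tool_rot: [-0.0, 0.569, 0.822, -0.0]
contact_force: [0.9, -0.1, -2.7]
gripper_width: 0.318
```

Emit:
jog_arm --pt "-0.002 0 0 0" --pt "-0.004 0 0 0" --pt "-0.006 0 0 0" --pt "-0.008 0 0 0" --pt "-0.008 0 0 0"

```text
time: 11.05
tool_pos: [0.6035, 0.2192, 0.1149]
tool_rot: [-0.003, 0.57, 0.822, 0.001]
contact_force: [-5.1, 7.1, -2.6]
gripper_width: 0.317
```

```bash
python3 st.py
```

```text
11.05 [0.6035 0.2192 0.1149] xang 110.55379156137346 [ 0.2297  0.1875  1.6668  0.0067  1.2897 -0.1309] 0.3166673367746996 [-5.1325  7.0723 -2.6161] [ 1.5735  0.8468 -0.0936]
```

Emit:
jog_arm --pt "-0.002 0 0 0" --pt "-0.004 0 0 0" --pt "-0.006 0 0 0" --pt "-0.008 0 0 0" --pt "-0.008 0 0 0"

```text
time: 11.47
tool_pos: [0.6062, 0.2121, 0.1156]
tool_rot: [-0.003, 0.569, 0.822, 0.001]
contact_force: [-4.9, 6.9, 1.3]
gripper_width: 0.318
```

```bash
python3 st.py
```

```text
11.4667 [0.6062 0.2121 0.1156] xang 110.57566023272774 [ 0.2178  0.1873  1.6659  0.007   1.2912 -0.1433] 0.31777635953638467 [-4.894   6.9105  1.3047] [ 1.6573  1.2418 -0.1133]
```

Emit:
jog_arm --pt "-0.002 0 0 0" --pt "-0.004 0 0 0" --pt "-0.004 0 0 0"

```text
time: 11.72
tool_pos: [0.6078, 0.2083, 0.1158]
tool_rot: [-0.003, 0.569, 0.822, 0.001]
contact_force: [-5.5, 7.5, 1.4]
gripper_width: 0.318
```

Emit:
jog_arm --pt "0.003 0 0 0" --pt "0.006 0 0 0" --pt "0.006 0 0 0"

```text
time: 11.97
tool_pos: [0.6069, 0.2113, 0.1149]
tool_rot: [0.0, 0.569, 0.822, -0.0]
contact_force: [0.4, -0.5, -3.6]
gripper_width: 0.323
```

```bash
python3 st.py; python3 - <<'E'
from h import *
s,c,f=snap("wrist","w8");print(c);cv2.imwrite("pics/w8b.png",cv2.resize(f[130:384,150:360],(496,600),interpolation=cv2.INTER_CUBIC))
s,c,f=snap("side","s8")
E
```

```text
11.9667 [0.6069 0.2113 0.1149] xang 110.62309058787504 [ 0.2197  0.1879  1.6664 -0.0007  1.2876 -0.1401] 0.3230395420335867 [ 0.3945 -0.4745 -3.5558] [-0.0346 -0.0156 -0.0175]
{'camera_matrix': array([[269.4985,   0.    , 256.0609],
       [  0.    , 269.4985, 186.8653],
       [  0.    ,   0.    ,   1.    ]]), 'cam_to_world': array([[ 0.9362, -0.335 , -0.1059,  0.5805],
       [ 0.3513,  0.8921,  0.2841,  0.2829],
       [-0.0007, -0.3032,  0.9529,  0.2582],
       [ 0.    ,  0.    ,  0.    ,  1.    ]])}
```

Emit:
jog_arm --pt "-0.004 0 0 0" --pt "-0.004 0 -0.006 0" --pt "-0.004 0 -0.014 0" --pt "-0.004 0 -0.022 0" --pt "-0.004 0 -0.03 0"

```text
time: 12.48
tool_pos: [0.6092, 0.2069, 0.1467]
tool_rot: [0.001, 0.569, 0.822, 0.0]
contact_force: [0.5, 0.6, -3.8]
gripper_width: 0.319
```

Emit:
jog_arm --pt "0 0 -0.01 0" --pt "0 0 -0.03 0" --pt "0 0 -0.06 0" --pt "0 0 -0.09 0" --pt "0 0 -0.12 0"

```text
time: 12.9
tool_pos: [0.6085, 0.2072, 0.2677]
tool_rot: [0.001, 0.569, 0.822, 0.0]
contact_force: [0.1, -0.1, -2.5]
gripper_width: 0.316
```

```bash
python3 st.py
```

```text
12.9 [0.6085 0.2072 0.2677] xang 110.5787500511978 [ 0.2127  0.075   1.5293 -0.0006  1.5365 -0.1464] 0.31589408586892703 [ 0.1368 -0.0536 -2.5159] [-0.0143 -0.1099 -0.0114]
```

Emit:
jog_arm --pt "0 0 0 7" --pt "0 0 0 14" --pt "0 0 0 21" --pt "0 0 0 28" --pt "0 0 0 35"

```text
time: 13.32
tool_pos: [0.6087, 0.2072, 0.2667]
tool_rot: [0.001, 0.792, 0.61, 0.001]
contact_force: [-0.1, 0.1, -2.6]
gripper_width: 0.32
```

Emit:
jog_arm --pt "0 0 0 7" --pt "0 0 0 14" --pt "0 0 0 21" --pt "0 0 0 28" --pt "0 0 0 35"

```text
time: 13.73
tool_pos: [0.6087, 0.2072, 0.2666]
tool_rot: [0.0, 0.939, 0.344, 0.001]
contact_force: [0.7, -1.1, -4.8]
gripper_width: 0.318
```

Emit:
jog_arm --pt "0 0 0 7" --pt "0 0 0 14" --pt "0 0 0 21" --pt "0 0 0 28" --pt "0 0 0 35"

```text
time: 14.15
tool_pos: [0.6087, 0.2073, 0.2666]
tool_rot: [0.0, 0.999, 0.046, 0.001]
contact_force: [-0.3, -0.2, -2.6]
gripper_width: 0.323
```

Emit:
jog_arm --pt "-0.014 0.036 0 1" --pt "-0.028 0.072 0 2" --pt "-0.042 0.108 0 3" --pt "-0.056 0.144 0 4" --pt "-0.07 0.18 0 5.6"

```text
time: 14.57
tool_pos: [0.5558, 0.0199, 0.2667]
tool_rot: [0.0, 1.0, -0.0, 0.001]
contact_force: [1.5, 0.1, -3.8]
gripper_width: 0.319
```

```bash
python3 st.py; python3 - <<'E'
from h import *
s,c,f=snap("wrist","w9");a=cv2.resize(f[100:384,130:380],(528,600),interpolation=cv2.INTER_CUBIC)
s,c,g=snap("side","s9")
p=s["tool_pos"];u=proj(c,p+[0,0,-.03])[0].astype(int);print(u)
b=cv2.resize(g[u[1]-50:u[1]+50,u[0]-22:u[0]+23],(270,600),interpolation=cv2.INTER_CUBIC)
cv2.imwrite("pics/w9b.png",np.hstack([a,b]))
E
```

```text
14.5667 [0.5558 0.0199 0.2667] xang -0.0412011637402811 [-0.0978 -0.1317  1.7334 -0.0007  1.538   1.4738] 0.31871005162543736 [ 1.521   0.0525 -3.7568] [-0.0462 -0.0142 -0.0065]
[263 160]
```

View pics/w9b.png

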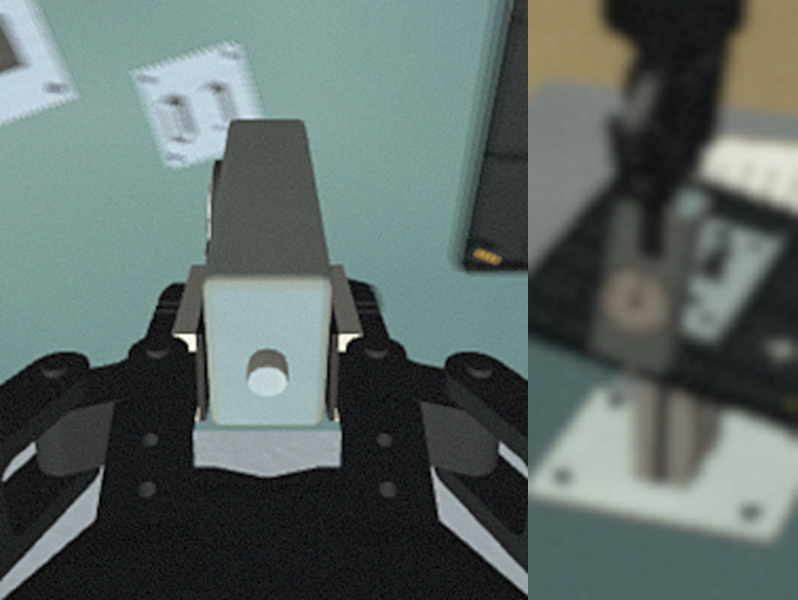

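```bash
cat > lean.py <<'E'
from h import *;import pickle
from plant import cams
s,w=pickle.load(open("pics/w9.pkl","rb"));_,sd=pickle.load(open("pics/s9.pkl","rb"))
off=np.array([.87,-2.13])
ob=np.array([[205,276],[331,276],[207,424],[328,424],[230,122],[305,122]])/2.1125+[130,100]
so=np.array([[590-528,345],[668-528,372]])/6+[241,110]
T=s["tool_pos"];A=yawx(s)
# gauge in tool axes: gauge x=+tool y, gauge y=+tool x(ψ=110 -> gauge +y), gauge z=-tool z ; lean: top to -tool x
def P(q,L):  # q: cx,cy,cz of underside centre in tool frame, lean, L in (tx,ty,up)
    L=np.atleast_2d(np.array(L,float));a=q[3]
    x=L[:,0]*np.cos(a)-L[:,2]*np.sin(a);u=L[:,0]*np.sin(a)+L[:,2]*np.cos(a)
    loc=np.c_[q[0]+x,q[1]+L[:,1],q[2]-u];return loc@A.T+T
C=[[.022,-.014,.1],[.022,.014,.1],[-.022,-.014,.1],[-.022,.014,.1],[.022,-.014,0],[.022,.014,0]]
S=[[.022,-.014,0],[-.022,-.014,0]]
for off in(np.array([.87,-2.13]),np.zeros(2)):
  for ws in(0,1):
    g=lambda q:np.r_[(proj(w,P(q,C))+off-ob).ravel(),ws*(proj(sd,P(q,S))-so).ravel()]
    r=least_squares(g,[.016,0,.065,.2]);J=r.jac
    print(off,ws,r.x,r.cost,np.sqrt(np.diag(np.linalg.inv(J.T@J))),"foot rel tool",(P(r.x,[0,0,-.025])[0]-T)@A)
    print((proj(w,P(r.x,C))+off-ob).round(1).tolist(),(proj(sd,P(r.x,S))-so).round(1).tolist())
E
python3 lean.py
```

```text
[ 0.87 -2.13] 0 [0.0123 0.0009 0.0689 0.1256] 4.612910416402189 [0.0007 0.0002 0.001  0.007 ] foot rel tool [0.0155 0.0009 0.0937]
[[-1.3, -0.1], [0.8, -0.2], [2.0, 0.2], [-1.7, 0.2], [0.2, 0.0], [0.2, -0.0]] [[-0.6, 3.5], [-1.1, 2.9]]
[ 0.87 -2.13] 1 [0.0128 0.001  0.0675 0.1222] 14.62248257174252 [0.0006 0.0002 0.0009 0.0068] foot rel tool [0.0159 0.001  0.0923]
[[-1.5, -0.5], [1.3, -0.5], [1.7, 0.9], [-1.3, 0.9], [0.2, -0.2], [0.3, -0.3]] [[-0.7, 3.2], [-1.2, 2.5]]
[0. 0.] 0 [0.014  0.0014 0.069  0.1324] 4.678091862990646 [0.0007 0.0002 0.001  0.0069] foot rel tool [0.0173 0.0014 0.0938]
[[-1.2, -0.1], [1.0, -0.2], [2.0, 0.2], [-1.7, 0.1], [-0.1, 0.0], [-0.1, 0.0]] [[-1.0, 3.4], [-1.5, 2.8]]
[0. 0.] 1 [0.0144 0.0014 0.0678 0.1284] 15.033784187946479 [0.0006 0.0002 0.0009 0.0068] foot rel tool [0.0176 0.0014 0.0926]
[[-1.4, -0.4], [1.5, -0.5], [1.8, 0.9], [-1.3, 0.8], [-0.1, -0.1], [0.1, -0.1]] [[-1.1, 3.0], [-1.6, 2.4]]
```

The lean measures about 0.127 rad and 0.19 is needed. I take the gauge back along the same path into the rest and push it about 5 mm further.

Emit:
jog_arm --pt "0.01 -0.037 0 -1" --pt "0.021 -0.075 0 -2" --pt "0.032 -0.112 0 -3" --pt "0.042 -0.15 0 -4" --pt "0.0529 -0.1873 0 -5.6"

```text
time: 15.08
tool_pos: [0.6097, 0.2108, 0.2667]
tool_rot: [-0.0, 0.999, 0.049, 0.001]
contact_force: [0.2, -0.2, -3.3]
gripper_width: 0.321
```

Emit:
jog_arm --pt "0 0 0 -7" --pt "0 0 0 -14" --pt "0 0 0 -21" --pt "0 0 0 -28" --pt "0 0 0 -35"

```text
time: 15.5
tool_pos: [0.6095, 0.2093, 0.2664]
tool_rot: [0.0, 0.937, 0.35, 0.0]
contact_force: [-0.8, 0.0, -3.3]
gripper_width: 0.319
```

Emit:
jog_arm --pt "0 0 0 -7" --pt "0 0 0 -14" --pt "0 0 0 -21" --pt "0 0 0 -28" --pt "0 0 0 -35"

```text
time: 15.92
tool_pos: [0.6095, 0.2091, 0.2664]
tool_rot: [0.0, 0.788, 0.615, 0.0]
contact_force: [-0.2, 0.6, -3.9]
gripper_width: 0.318
```

Emit:
jog_arm --pt "0 0 0 -7" --pt "0 0 0 -14" --pt "0 0 0 -21" --pt "0 0 0 -28" --pt "0 0 0 -35"

```text
time: 16.33
tool_pos: [0.6095, 0.2091, 0.2665]
tool_rot: [0.001, 0.567, 0.824, 0.0]
contact_force: [0.2, 0.3, -3.1]
gripper_width: 0.321
```

Emit:
jog_arm --pt "0 0 0.03 0" --pt "0 0 0.06 0" --pt "0 0 0.09 0" --pt "0 0 0.1 0" --pt "0 0 0.1 0"

```text
time: 16.75
tool_pos: [0.607, 0.2085, 0.1615]
tool_rot: [-0.002, 0.569, 0.822, -0.003]
contact_force: [-0.1, -0.4, -3.2]
gripper_width: 0.321
```

```bash
python3 st.py
```

```text
16.75 [0.607  0.2085 0.1615] xang 110.60830679162031 [ 0.2151  0.1465  1.6309 -0.0002  1.3714 -0.1446] 0.3208231630261042 [-0.078  -0.3896 -3.2168] [-0.0608  0.0407  0.0061]
```

Emit:
jog_arm --pt "-0.0018 -0.001 0.005 0" --pt "-0.0018 -0.001 0.012 0" --pt "-0.0018 -0.001 0.019 0" --pt "-0.0018 -0.001 0.025 0" --pt "-0.0018 -0.001 0.025 0"

```text
time: 17.17
tool_pos: [0.6084, 0.2067, 0.1392]
tool_rot: [-0.001, 0.569, 0.822, -0.001]
contact_force: [-0.5, 0.6, -4.2]
gripper_width: 0.318
```

```bash
python3 st.py
```

```text
17.1667 [0.6084 0.2067 0.1392] xang 110.59253604154497 [ 0.2118  0.1647  1.6496 -0.      1.3289 -0.1476] 0.3184250290173137 [-0.5291  0.5938 -4.1513] [-0.0221  0.0104  0.003 ]
```

Emit:
jog_arm --pt "0 0 0.006 0" --pt "0 0 0.012 0" --pt "0 0 0.018 0" --pt "0 0 0.024 0" --pt "0 0 0.024 0"

```text
time: 17.58
tool_pos: [0.6087, 0.2089, 0.1156]
tool_rot: [-0.001, 0.569, 0.822, 0.002]
contact_force: [-0.3, 5.3, -2.6]
gripper_width: 0.319
```

```bash
python3 st.py
```

```text
17.5833 [0.6087 0.2089 0.1156] xang 110.5903715397219 [ 0.2131  0.1882  1.6648  0.0046  1.2878 -0.1476] 0.3188422140562336 [-0.3496  5.3157 -2.5934] [ 1.3629  0.0793 -0.0267]
```

Emit:
jog_arm --pt "-0.0015 0 0 0" --pt "-0.003 0 0 0" --pt "-0.0045 0 0 0" --pt "-0.006 0 0 0" --pt "-0.006 0 0 0"

```text
time: 18.0
tool_pos: [0.6102, 0.2043, 0.1159]
tool_rot: [-0.003, 0.569, 0.822, 0.002]
contact_force: [-1.3, 9.7, -0.7]
gripper_width: 0.319
```

```bash
python3 st.py
```

```text
18.0 [0.6102 0.2043 0.1159] xang 110.59356525686067 [ 0.2045  0.1883  1.6642  0.007   1.2894 -0.1569] 0.319168963741638 [-1.2933  9.723  -0.7388] [ 1.9037  0.5479 -0.0289]
```

Emit:
jog_arm --pt "-0.0006 0 0 0" --pt "-0.0006 0 0 0" --pt "0.002 0 0 0" --pt "0.003 0 -0.004 0" --pt "0.003 0 -0.01 0"

```text
time: 18.42
tool_pos: [0.6091, 0.2037, 0.1249]
tool_rot: [-0.001, 0.569, 0.822, -0.001]
contact_force: [0.4, 0.5, -4.3]
gripper_width: 0.32
```

Emit:
jog_arm --pt "0 0 -0.008 0" --pt "0 0 -0.018 0" --pt "0 0 -0.03 0" --pt "0 0 -0.05 0" --pt "0 0 -0.08 0"

```text
time: 18.83
tool_pos: [0.6086, 0.2033, 0.2051]
tool_rot: [-0.002, 0.569, 0.822, -0.002]
contact_force: [-0.1, 0.4, -4.2]
gripper_width: 0.322
```

Emit:
jog_arm --pt "0 0 -0.04 0" --pt "0 0 -0.06 0" --pt "0 0 -0.06 7" --pt "0 0 -0.06 14" --pt "0 0 -0.06 21"

```text
time: 19.25
tool_pos: [0.6107, 0.2038, 0.2691]
tool_rot: [0.001, 0.712, 0.702, 0.001]
contact_force: [-0.3, -0.7, -3.6]
gripper_width: 0.316
```

Emit:
jog_arm --pt "0 0 0 7" --pt "0 0 0 14" --pt "0 0 0 21" --pt "0 0 0 28" --pt "0 0 0 35"

```text
time: 19.67
tool_pos: [0.6103, 0.2037, 0.2679]
tool_rot: [0.0, 0.89, 0.456, 0.001]
contact_force: [-0.6, 1.2, -3.0]
gripper_width: 0.321
```

Emit:
jog_arm --pt "0 0 0 7" --pt "0 0 0 14" --pt "0 0 0 21" --pt "0 0 0 28" --pt "0 0 0 35"

```text
time: 20.08
tool_pos: [0.6103, 0.2037, 0.2679]
tool_rot: [0.0, 0.986, 0.167, 0.001]
contact_force: [-0.5, 1.0, -3.9]
gripper_width: 0.316
```

Emit:
jog_arm --pt "0 0 0 7" --pt "0 0 0 14" --pt "0 0 0 19.6" --pt "0 0 0 19.6"

```text
time: 20.42
tool_pos: [0.6103, 0.2037, 0.2678]
tool_rot: [-0.0, 1.0, -0.001, 0.001]
contact_force: [-0.4, -0.3, -4.1]
gripper_width: 0.32
```

```bash
python3 st.py
```

```text
20.4167 [0.6103 0.2037 0.2678] xang -0.11571323011230261 [ 0.2067  0.0758  1.5281 -0.0002  1.5361  1.7795] 0.3201254530749098 [-0.3949 -0.3354 -4.0745] [-0.0712  0.0602  0.0012]
```

Emit:
jog_arm --pt "-0.01 0.037 0 0" --pt "-0.02 0.074 0 0" --pt "-0.03 0.111 0 0" --pt "-0.04 0.148 0 0" --pt "-0.053 0.185 0 0"

```text
time: 20.83
tool_pos: [0.5566, 0.0174, 0.2675]
tool_rot: [0.0, 1.0, 0.002, 0.001]
contact_force: [0.5, -0.5, -2.8]
gripper_width: 0.319
```

Emit:
jog_arm --pt "-0.01 0.037 0 0" --pt "-0.02 0.074 0 0" --pt "-0.03 0.111 0 0" --pt "-0.04 0.148 0 0" --pt "-0.052 0.184 0.01 0"

```text
time: 21.25
tool_pos: [0.5055, -0.1675, 0.2601]
tool_rot: [0.002, 1.0, 0.001, 0.003]
contact_force: [1.3, 0.1, -3.5]
gripper_width: 0.316
```

Emit:
jog_arm --pt "0 0 0.005 0" --pt "0 0 0.01 0" --pt "0 0 0.01 0" --pt "0 0 0.01 0"

```text
time: 21.58
tool_pos: [0.5051, -0.1641, 0.2464]
tool_rot: [-0.0, 1.0, 0.001, -0.0]
contact_force: [-0.5, 0.1, -3.6]
gripper_width: 0.318
```

```bash
python3 st.py; python3 - <<'E'
from h import *
s,c,f=snap("wrist","w10");a=cv2.resize(f[100:384,130:380],(528,600),interpolation=cv2.INTER_CUBIC)
s,c,g=snap("side","s10");snap("top","t10")
p=s["tool_pos"];u=proj(c,p+[0,0,-.07])[0].astype(int);print(u)
b=cv2.resize(g[u[1]-50:u[1]+50,u[0]-22:u[0]+23],(270,600),interpolation=cv2.INTER_CUBIC)
cv2.imwrite("pics/w10b.png",np.hstack([a,b]))
E
```

```text
21.5833 [ 0.5051 -0.1641  0.2464] xang 0.11449761978881218 [-0.4544 -0.1821  1.8118  0.0003  1.5121  1.1144] 0.31838281136178365 [-0.4654  0.086  -3.5706] [-0.0084  0.0164 -0.0258]
[290 157]
```

View pics/w10b.png

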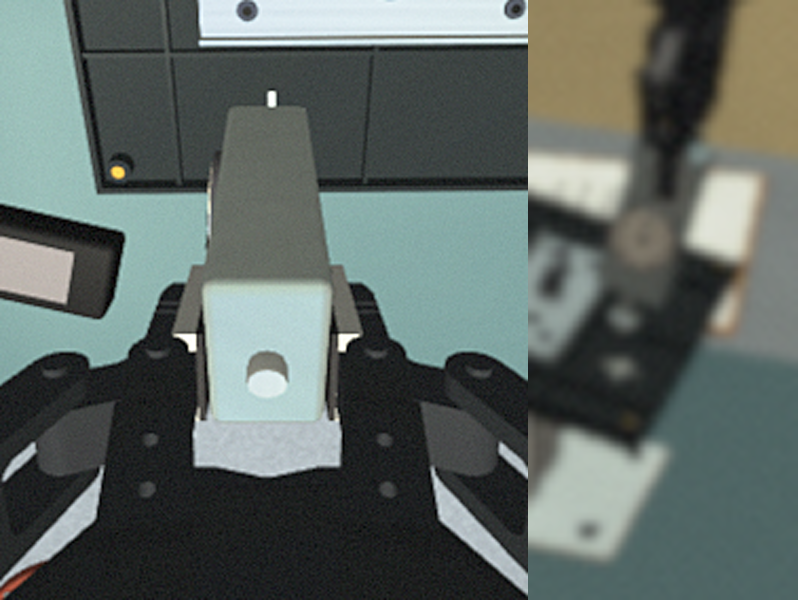

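The wrist view shows the gauge leaned, with its case's lower edge at (228–306,108) and the cross's far bar just beyond at (272,98). The side crop shows the foot at (625,316) above the cross at (620,368). I refit the lean and foot position.

```bash
sed -e 's/w9/w10/;s/s9/s10/' -e '/^ob=/c ob=np.array([[204,283],[331,283],[207,422],[329,422],[228,108],[306,108]])/2.1125+[130,100]' -e '/^so=/c so=np.array([[608-528,290],[660-528,303]])/6+[268,107]' lean.py > lean2.py
cat >> lean2.py <<'E'
q=r.x
fo=np.array([[625-528,316]])/6+[268,107];cr=np.array([[620-528,368]])/6+[268,107]
F=P(q,[0,0,-.025]);print("foot world",F,"side foot px",proj(sd,F),fo)
X=np.array([[.5313,-.1663,.1254]]);print("cross px",proj(sd,X),cr)
xb=np.array([[272,98]])/2.1125+[130,100];print("wrist cross end px",proj(w,X+[.0118,0,.0023]),xb)
E
python3 lean2.py
```

```text
[ 0.87 -2.13] 0 [0.0184 0.0009 0.0672 0.1911] 6.898681086128173 [0.0007 0.0002 0.001  0.007 ] foot rel tool [0.0232 0.0009 0.0918]
[[-1.3, -0.2], [1.2, -0.2], [2.1, 0.3], [-2.4, 0.2], [0.7, -0.0], [0.0, -0.0]] [[-1.9, 0.1], [0.8, 2.0]]
[ 0.87 -2.13] 1 [0.0185 0.0009 0.0668 0.1894] 10.737241539827359 [0.0006 0.0002 0.0009 0.0068] foot rel tool [0.0232 0.0009 0.0914]
[[-1.4, -0.3], [1.3, -0.3], [2.0, 0.5], [-2.3, 0.5], [0.7, -0.0], [0.1, -0.1]] [[-1.9, 0.0], [0.8, 1.9]]
[0. 0.] 0 [0.0201 0.0013 0.0673 0.1976] 6.899046883946951 [0.0007 0.0002 0.001  0.007 ] foot rel tool [0.025  0.0013 0.0918]
[[-1.2, -0.2], [1.4, -0.2], [2.1, 0.2], [-2.4, 0.2], [0.4, 0.0], [-0.2, -0.0]] [[-2.2, -0.0], [0.4, 1.9]]
[0. 0.] 1 [0.0201 0.0014 0.067  0.1955] 11.185097194906055 [0.0006 0.0002 0.0009 0.0068] foot rel tool [0.025  0.0014 0.0916]
[[-1.3, -0.3], [1.5, -0.3], [2.0, 0.4], [-2.3, 0.4], [0.4, 0.1], [-0.2, 0.1]] [[-2.2, -0.1], [0.4, 1.8]]
foot world [[ 0.5301 -0.1654  0.1549]] side foot px [[284.0964 161.4978]] [[284.1667 159.6667]]
cross px [[283.396  168.4107]] [[283.3333 168.3333]]
wrist cross end px [[257.4454 144.7738]] [[258.7574 146.3905]]
```

Emit:
jog_arm --pt "-0.0035 0.0018 0 0" --pt "-0.0025 0.0018 0.005 0" --pt "-0.0015 0.0018 0.01 0" --pt "-0.0003 0.0018 0.016 0" --pt "0.0005 0.0018 0.02 0"

```text
time: 22.15
tool_pos: [0.5053, -0.1664, 0.2249]
tool_rot: [-0.0, 1.0, 0.0, -0.001]
contact_force: [0.9, 0.0, -4.0]
gripper_width: 0.318
```

Emit:
jog_arm --pt "0 0 0 0" --pt "0 0 0 0"

```text
time: 22.32
tool_pos: [0.5052, -0.1666, 0.2255]
tool_rot: [-0.0, 1.0, -0.0, -0.001]
contact_force: [-1.0, 0.3, -3.0]
gripper_width: 0.319
```

```bash
cat > avg.py <<'E'
from h import *;from plant import manip,cams
import sys
n=np.array([-.191,0,.9816]);F=[];T=[];Q=[]
for i in range(int(sys.argv[1])):
    s=manip.state();F.append(s["contact_force"]);T.append(s["tool_pos"]);Q.append(s["ft_torque"]);cams.grab_frame("wrist")
F=np.array(F);print(s["time"],"F",F.mean(0),"Fn",(F@n).mean(),(F@n).std(),"T",np.mean(T,0),"M",np.mean(Q,0),s["gripper_width"])
E
python3 avg.py 8; python3 - <<'E'
from h import *
snap("wrist","w11");snap("side","s11")
E
```

```text
22.6667 F [-0.1275  0.0821 -3.0958] Fn -3.0144637723453407 0.40841182749991334 T [ 0.5056 -0.1668  0.2264] M [-0.0001  0.0383 -0.0027] 0.3213869047877331
```

Emit:
jog_arm --pt "0.0004 0 0.002 0" --pt "0.0008 0 0.004 0" --pt "0.0012 0 0.006 0" --pt "0.0012 0 0.006 0" --pt "0.0012 0 0.006 0"

```text
time: 23.23
tool_pos: [0.5065, -0.1666, 0.2199]
tool_rot: [-0.0, 1.0, -0.0, -0.0]
contact_force: [-0.8, 0.3, -3.4]
gripper_width: 0.317
```

```bash
python3 avg.py 8
```

```text
23.5833 F [-0.093   0.5176 -3.625 ] Fn -3.5405623906870787 0.23543157076142654 T [ 0.5067 -0.1667  0.2203] M [-0.0172  0.0607  0.0014] 0.31613054166170246
```

Emit:
jog_arm --pt "0.0002 0 0.001 0" --pt "0.0004 0 0.002 0" --pt "0.0004 0 0.002 0" --pt "0.0004 0 0.002 0"

```text
time: 23.97
tool_pos: [0.507, -0.1667, 0.2181]
tool_rot: [-0.0, 1.0, -0.0, -0.0]
contact_force: [0.0, 0.2, -3.4]
gripper_width: 0.316
```

```bash
python3 avg.py 8;  python3 - <<'E'
from h import *
s,c,f=snap("wrist","w12");a=cv2.resize(f[100:240,180:330],(428,400),interpolation=cv2.INTER_CUBIC)
s,c,g=snap("side","s12")
u=proj(c,[.5313,-.1663,.1254])[0].astype(int);print(u)
b=cv2.resize(g[u[1]-30:u[1]+20,u[0]-23:u[0]+23],(368,400),interpolation=cv2.INTER_CUBIC)
cv2.imwrite("pics/w12b.png",np.hstack([a,b]))
E
```

```text
24.3167 F [-0.229  -0.105  -3.4793] Fn -3.371583378580552 0.4669105282356806 T [ 0.5071 -0.1667  0.2183] M [ 0.029   0.0585 -0.0078] 0.3182457550506317
[283 168]
```

View pics/w12b.png

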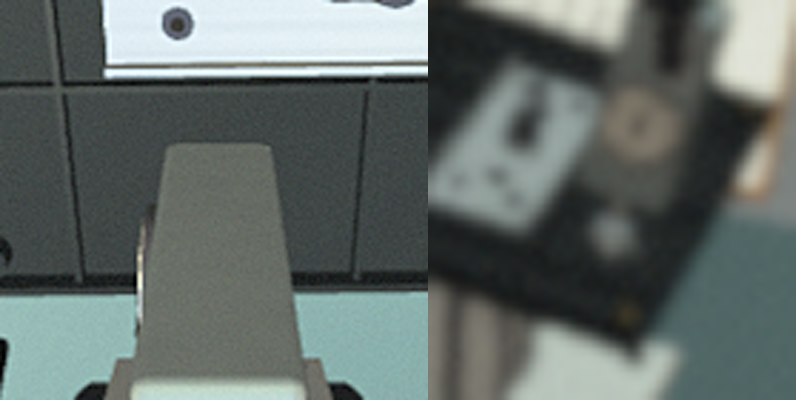

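In the side crop the foot sits over the cross, with the blob at about px (283.0,167.4) against the cross at (283.3,168.3). I continue in small steps until contact.

Emit:
jog_arm --pt "0.0002 0 0.001 0" --pt "0.0004 0 0.002 0" --pt "0.0004 0 0.002 0" --pt "0.0004 0 0.002 0"

```text
time: 24.8
tool_pos: [0.5074, -0.1667, 0.2161]
tool_rot: [-0.0, 1.0, -0.0, -0.0]
contact_force: [0.0, -0.6, -3.5]
gripper_width: 0.322
```

```bash
python3 avg.py 10
```

```text
25.25 F [-0.3738 -0.0859 -3.2072] Fn -3.0767683152941494 0.50764201178484 T [ 0.5075 -0.1667  0.2163] M [-0.012   0.0349  0.0038] 0.3154934425913335
```

Emit:
jog_arm --pt "0.0002 0 0.001 0" --pt "0.0004 0 0.002 0" --pt "0.0004 0 0.002 0" --pt "0.0004 0 0.002 0"

```text
time: 25.63
tool_pos: [0.508, -0.1668, 0.2144]
tool_rot: [0.0, 1.0, -0.0, 0.0]
contact_force: [-0.6, 0.0, -2.7]
gripper_width: 0.318
```

```bash
python3 avg.py 10
```

```text
26.0833 F [ 0.0855 -0.2381 -2.8872] Fn -2.8503639769056885 0.49562709792360476 T [ 0.508  -0.1668  0.2144] M [-0.0281  0.0075  0.0074] 0.32097689710790306
```

Emit:
jog_arm --pt "0.0002 0 0.001 0" --pt "0.0004 0 0.002 0" --pt "0.0004 0 0.002 0" --pt "0.0004 0 0.002 0"

```text
time: 26.47
tool_pos: [0.5084, -0.1668, 0.2126]
tool_rot: [0.0, 1.0, -0.0, 0.0]
contact_force: [-0.4, -0.7, -2.1]
gripper_width: 0.313
```

```bash
python3 avg.py 10
```

```text
26.9167 F [-0.1756 -0.1874 -1.0571] Fn -1.0040774467504785 0.6412676905507877 T [ 0.5084 -0.1668  0.2125] M [-0.0257  0.044  -0.0031] 0.3187348617139138
```

Emit:
jog_arm --pt "0.0002 0 0.001 0" --pt "0.0004 0 0.002 0" --pt "0.0004 0 0.002 0" --pt "0.0004 0 0.002 0"

```text
time: 27.3
tool_pos: [0.5088, -0.1668, 0.2106]
tool_rot: [0.0, 1.0, -0.0, 0.0]
contact_force: [-0.5, -0.4, 1.0]
gripper_width: 0.316
```

```bash
python3 avg.py 10
```

```text
27.75 F [-0.4374 -0.2831  1.2173] Fn 1.2784922102541918 0.37028676571198005 T [ 0.5088 -0.1668  0.2105] M [-0.0135  0.069   0.0089] 0.32158583455103057
```

Emit:
jog_arm --pt "0.0001 0 0.0006 0" --pt "0.0001 0 0.0006 0" --pt "0.0001 0 0.0006 0"

```text
time: 28.05
tool_pos: [0.5089, -0.1668, 0.2099]
tool_rot: [0.0, 1.0, -0.0, 0.0]
contact_force: [0.4, -0.3, 1.8]
gripper_width: 0.323
```

```bash
python3 avg.py 40; python3 - <<'E'
from h import *
s,c,g=snap("side","s13");snap("wrist","w13");snap("top","t13")
# compare cover/bystander edges to before contact
for a,b in(("s12","s13"),("t10","t13"),("w12","w13")):
    A=cv2.imread(f"pics/{a}.png").astype(int);B=cv2.imread(f"pics/{b}.png").astype(int)
    d=cv2.GaussianBlur(np.abs(A-B).max(2).astype(np.float32),(5,5),0);m=d>25;print(a,b,m.sum(),[ (v.min(),v.max()) for v in np.nonzero(m)] if m.any() else "")
E
```

```text
30.0 F [ 0.0144 -0.5442  1.7344] Fn 1.6997057950159196 0.42067101179292754 T [ 0.5089 -0.1668  0.2098] M [-0.1112 -0.0725  0.0015] 0.3158849289548538
s12 s13 1927 [(np.int64(22), np.int64(158)), (np.int64(276), np.int64(511))]
t10 t13 7800 [(np.int64(173), np.int64(383)), (np.int64(330), np.int64(484))]
w12 w13 28148 [(np.int64(0), np.int64(383)), (np.int64(0), np.int64(511))]
```

```bash
python3 - <<'E'
from h import *
A=cv2.imread("pics/side0.png");T=cv2.imread("pics/top0.png");B=cv2.imread("pics/s13.png");D=cv2.imread("pics/t13.png")
def ph(X,Y,u,r=12):
    x,y=map(int,u);f=lambda I:cv2.cvtColor(I[y-r:y+r,x-r:x+r],cv2.COLOR_BGR2GRAY).astype(np.float32)
    return np.round(cv2.phaseCorrelate(f(X),f(Y),cv2.createHanningWindow((2*r,2*r),cv2.CV_32F)),2)
for k,u in dict(lft=(236,163),bot=(286,181),standplate=(240,188),driver=(205,200),restplate=(225,255),pink=(259,250),adapter=(302,223),bin=(290,330)).items(): print(k,u,ph(A,B,u))
for k,u in dict(TL=(337,141),TR=(439,139),BR=(437,215),driver=(315,119),pink=(205,225)).items(): print("top",k,ph(T,D,u))
E
python3 avg.py 10
```

```text
30.65 F [ 0.346  -0.744   1.9836] Fn 1.8810025241833561 0.4364463961256835 T [ 0.5088 -0.1668  0.2097] M [-0.1973 -0.1674 -0.0134] 0.3157667313441787Traceback (most recent call last):
  File "<stdin>", line 6, in <module>
  File "<stdin>", line 5, in ph
    return _wrapfunc(a, 'round', decimals=decimals, out=out)
    return _wrapit(obj, method, *args, **kwds)
    conv = _array_converter(obj)
ValueError: setting an array element with a sequence. The requested array has an inhomogeneous shape after 1 dimensions. The detected shape was (2,) + inhomogeneous part.
```

```bash
python3 - <<'E'
from h import *
A=cv2.imread("pics/side0.png");T=cv2.imread("pics/top0.png");B=cv2.imread("pics/s13.png");D=cv2.imread("pics/t13.png")
def ph(X,Y,u,r=12):
    x,y=map(int,u);f=lambda I:cv2.cvtColor(I[y-r:y+r,x-r:x+r],cv2.COLOR_BGR2GRAY).astype(np.float32)
    (a,b),c=cv2.phaseCorrelate(f(X),f(Y),cv2.createHanningWindow((2*r,2*r),cv2.CV_32F));return np.round([a,b,c],2)
for k,u in dict(lft=(236,163),bot=(286,181),standplate=(240,188),driver=(205,200),restplate=(225,255),pink=(259,250),adapter=(302,223),bin=(290,330)).items(): print(k,u,ph(A,B,u))
for k,u in dict(TL=(337,141),TR=(439,139),BR=(437,215),driver=(315,119),pink=(205,225)).items(): print("top",k,ph(T,D,u))
E
python3 avg.py 10;python3 avg.py 10
```

```text
lft (236, 163) [-0.01  0.11  0.89]
bot (286, 181) [ 0.   -0.37  0.92]
standplate (240, 188) [0.07 0.24 0.79]
driver (205, 200) [0.04 0.09 0.97]
restplate (225, 255) [ 0.19 -0.15  0.98]
pink (259, 250) [-0.16  0.26  0.92]
adapter (302, 223) [0.2  0.1  0.98]
bin (290, 330) [ 0.28 -0.22  0.88]
top TL [0.13 0.21 0.84]
top TR [0.05 0.24 0.92]
top BR [5.78 5.97 0.14]
top driver [-0.12 -0.08  1.  ]
top pink [ 0.02 -0.02  0.87]
31.15 F [ 0.506  -0.7089  1.9961] Fn 1.8627462016761918 0.43847994522873107 T [ 0.5088 -0.1668  0.2097] M [-0.2108 -0.1697 -0.0311] 0.31984213826670244
31.65 F [ 0.4638 -1.0176  1.9966] Fn 1.8712598177388002 0.37573102485471926 T [ 0.5088 -0.1668  0.2097] M [-0.2165 -0.1775 -0.023 ] 0.31947223029907906
```

```bash
python3 - <<'E'
from plant import manip
print(manip.job_done())
E
```

```text
the job is handed in; nothing more can be done
None
```

I turned the wing nut home and pressed the gauge on the cross at about 5 N, then handed the job in at about 32 s of robot time, inside the 64 s limit. No verdict is reported.

- **Wing nut:** I turned it clockwise until the torque rose to 0.59 N m against the stop. The wings then lay parallel to the bracket's long edges.
- **Gauge lean:** the tool can only point straight down, so I leaned the grey gauge in the grip by pushing it sideways against its rest. The first lean measured about 0.13 rad, too little, so I put it back and pushed further. The final lean is about 0.19–0.20 rad and the cover's fitted tilt is 0.192 rad, so the gauge should be square to within about 1°. The fit errors on the two angles are about 0.007 and 0.013 rad.
- **Foot on the cross:** in the last picture I viewed, about 4 mm above contact, the foot was over the cross. My estimate is within 1–2 mm.
- **Reading:** the wrist force, less the gauge's weight, gives about 4.95–5.1 N. It held steady for the last 3.6 s. This comes from the force sensor, because the dial is too small in the pictures to read.
- **Things left in place:** pictures before and after show the cover's visible corners, the screwdriver, adapter, bin, rest and pink gauge shifted by less than 0.4 px. The check at the cover corner hidden by the arm in the top view gave no usable result; the same cover looked unmoved from the side.

Over the first second or so of the hold, the sideways force and moment crept up to about 1 N and 0.2 N m, then levelled off. The tool did not move while this happened.

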